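# Park the red pop-up bench stop

## Robot

A 7-joint arm with a two-finger parallel gripper is mounted at the origin on the work surface; the furniture and walls round the work are solid. World frame = base frame: x ahead of the robot, y to its left, z up, the work surface at z = 0. Lengths are in m, angles in rad, forces in N, time in s.
With the tool pointing down it reaches from about 0.4 to 0.85 m from the base axis. Payload 4.5 kg.
Tool frame: the origin (TCP) lies at the very end of the fingers, on their centre line; the grasp point (between the pads) lies 19 mm behind it (r.grip_point_offset is the distance from the TCP to the grasp point, in m); z points along the fingers, y is the line along which they close (so a half turn about z gives the same grasp; the last joint's range is limited). The gripper opens to 88 mm and grips with 3 to 60 N. Pads are 18 mm wide; open, the fingers measure 123 mm over their backs; the gripper's body (75 mm by 187 mm) begins 45 mm behind the grasp point.
Start: joints at [1.372, 0.689, -0.195, 1.565, 0.157, 0.902, -0.215], TCP at [0.144, -0.608, 0.207] pointing down, gripper open.
Joint ranges: [-3.01, 3.01], [-0.46, 2.08], [-1.47, 1.51], [0.13, 2.56], [-1, 4.14], [0.04, 2.09], [-2.66, 2.66]. Speed limits (rad/s): [2.57, 2.57, 3.14, 3.14, 3.14, 3.14, 3.14].

## Interface

Orientations are given as a unit quaternion [x, y, z, w].
In Python, from plant import r gives the robot as it stands.
- The arm moves only by the tool carry_out, never from a script. Its argument "rows" is a list of rows, each a list of 3 entries, a list of its own where there are three numbers: the shift along the tool's x, y, z in cm, then the turn, a rotation vector about the tool's x, y, z in degrees, then the closure, from 0 (fully open) to 1 (shut). A call has 1 to 12 rows; each row is the pose to reach, as a shift and turn from the pose commanded when the call began, along the tool's axes at that moment; what a row does not reach only later rows make up. A row lasts 1/10 s, in which the tool goes at most 50 mm and 8.59 degrees, less where a joint would pass 70% of its speed; a pose out of reach is approached as far as the arm can. A call with a gripper value outside its range is refused whole. The fingers move at their own pace and stop on an object; "newtons" is the grip in N (left out, the last holds). Time passes only in rows, so rows that repeat a pose let the fingers close. It gives the time, the measured TCP pose, the force, the opening and the grip force at its end, in the units of the state.
- r.get_state(): the state, without advancing time (a new reading comes with each control period).
- r.snapshot(name): name is "side" or "top" or "wrist"; returns a dict with "image" (420x560x3 uint8, red, green, blue), "fx", "fy", "cx", "cy" (pixels), "pose" (4x4, takes a point from camera to world coordinates). Camera axes: x right, y up, looking along -z (the intrinsics and any distortion apply to the point x, -y, -z); pixel columns grow to the right and rows downward; lengths in m; the calibration is good to about 2 mm. A picture is of the moment at which its call begins. There is no depth.
- r.finish_job(): hands the job in; it is judged then, once.
The state is a dict: "clock": time; "q": joint angles; "qd": joint speeds; "joint_torque": joint torques, N m; "tool_pos": TCP position; "eef_rot": TCP orientation; "contact_force": force on the tool from outside, world axes, zero at the start; "moment": the same for the moment, N m; "opening": opening from 0.0 (shut) to 1.0 (fully open); "finger_force": force on a finger pad.
Only numpy, scipy, OpenCV 4.12 (cv2) and the standard library are available. Lean on these libraries where they do the work, as an engineer would, in place of code of your own. Each camera call takes 0.05 s, during which the arm holds its last target. There are 200 camera calls.

## Task

The red pop-up bench stop is in the way of the next frame. Push its red pad all the way down into the housing against the spring and, while it is held down, slide the steel keeper home over it by its black upright tab, so that the pad stays trapped down when you let go. Leave the stop with the blue pad up as it is.

Things in the scene. Friction and masses are not known exactly. Their poses are not given: they have to be found in the camera images.
- red_stop_pad (a point): Centre of the top of the red pad (24 mm x by 60 mm y) of a pop-up bench stop: a fixed aluminium housing 86 x 164 mm. Axes as the housing's, z up, yaw varies (pad's +y points to the robot's right). Up, its top is 19 mm above the deck. Round it lies a steel keeper plate with a window for closed fingertips: 48 mm (x) by 68 mm (y, -38 to +30 from the pad's centre, keeper at 0).
- red_stop_plunger (a joint): Travel of the red pad: 0 up, 0.018 m fully down (its top 1 mm above the deck). A spring of 3 to 6 N lifts it again unless the keeper traps it, at about 0.014. Less than 14 mm down it blocks the keeper.
- red_stop_keeper (a joint): Travel of the keeper along the pad's +y: 0 open, 0.030 m home, its rear plate 22 mm over the pad's -y end. Black upright tab at the window's +y edge: 48 mm wide, inner face 30 mm from the pad's centre at 0, top 27 mm above the deck. Fingers holding the pad down can push it. Slides at 2 to 5 N and stays put. Past 15 mm the fingers may run off the pad onto the deck.
- blue_stop_pad (a point): Centre of the top of the blue pad of the other, otherwise equal, bench stop, which stays up. It stands inside the big dark picture frame, whose near bar runs 105 to 175 mm above the bench from the vice beside the robot's left shoulder to (0.76, 0.0). A wide-shouldered arm turned left of about -0.95 rad at its base touches the bar: it then reaches the red pad tilted, wrist to the right.

How it is judged:
On the way:
1. the red pad is pushed down into its housing (value of joint red_stop_plunger above 0.0125 m), for 0.05 s.
At the end, for the whole second after the job is handed in: The red pad is trapped at least 11.5 mm down, the red stop's keeper stands at least 22 mm of its 30 mm over, and the blue pad is up, within 6 mm of where it was (value of joint red_stop_plunger above 0.0115 m and value of joint red_stop_keeper above 0.022 m and distance of blue_stop_pad from where it was at the start of the episode below 0.006 m); the robot touches nothing.
It fails at once if the blue pad is pressed down more than 10 mm (distance of blue_stop_pad from where it was at the start of the episode above 0.01 m).
It also fails if it takes over 26 s, if anything falls off the work surface, if the arm or the gripper's body presses on something with over 40 N, if the wrist force passes 120 N, or if a joint passes its speed limit or range.

## Working session

There is one attempt and no reset: what is moved stays moved. The work goes in short steps, Python scripts to look and compute and a tool call to move; the robot and the scene stay as the last step left them, time stands still between calls to the robot, and variables do not carry over. Pictures are saved under pics/ and viewed, at most 10 in all, crops included, and the job is handed in when it is done.

Besides the shell and the picture viewer there is one more tool, called after "Emit:" as name(argument=value, ...) on one line, values as JSON. carry_out: Moves the arm, as the interface text tells. Its arguments: {"type":"object","properties":{"rows":{"type":"array"},"newtons":{"type":"number"}},"required":["rows"]}

```bash
mkdir -p pics; ls; python3 - <<'E'
from plant import r
import cv2,numpy as np
s=r.get_state();print(s['clock'],s['tool_pos'],s['eef_rot'],s['opening'])
import pickle
d={}
for n in("side","top"):
    c=r.snapshot(n);d[n]=c;cv2.imwrite(f"pics/{n}0.png",c["image"][:,:,::-1]);print(n,{k:v for k,v in c.items() if k not in("image","pose")},c["pose"].round(3).tolist())
pickle.dump(d,open("snap0.pkl","wb"))
E
```

```text
pics
0.0 [ 0.14399502 -0.60749192  0.20640873] [ 9.93226765e-01  1.16188490e-01 -1.62929439e-04 -8.95203763e-04] 0.9983900513662428
side {'fx': 497.4095888200565, 'fy': 497.4095888200565, 'cx': 281.01376274865794, 'cy': 215.3924832065933} [[-0.996, -0.071, 0.06, 0.592], [0.091, -0.607, 0.79, 1.115], [-0.02, 0.792, 0.61, 0.963], [0.0, 0.0, 0.0, 1.0]]
top {'fx': 513.2246299142078, 'fy': 513.2246299142078, 'cx': 283.564523842001, 'cy': 211.37742888820986} [[-0.031, 0.996, -0.086, 0.38], [-1.0, -0.031, 0.006, -0.06], [0.003, 0.086, 0.996, 1.462], [0.0, 0.0, 0.0, 1.0]]
```

View pics/top0.png

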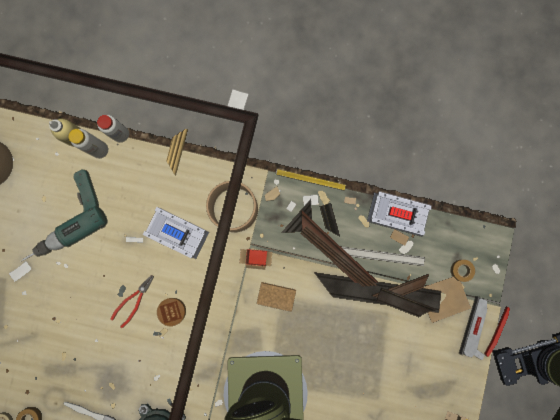

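View pics/side0.png

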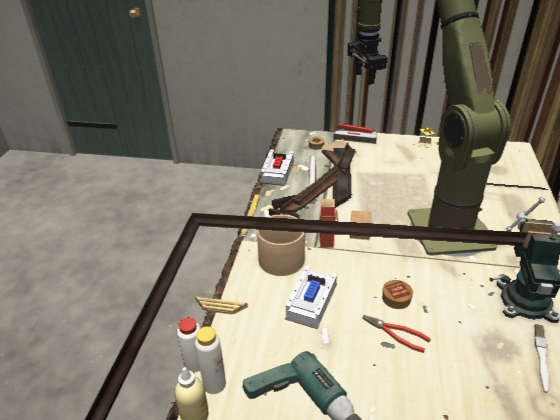

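The top view shows the red stop at about (402,213), the blue stop at (175,232) inside the frame, and the gripper at the right edge. In the side view the red pad is near (278,161), with its black tab just beside it. Next I'll triangulate.

```bash
cat > h.py <<'E'
import numpy as np,cv2
def ray(c,u,v):
    p=c["pose"];d=p[:3,:3]@np.array([(u-c["cx"])/c["fx"],-(v-c["cy"])/c["fy"],-1]);return p[:3,3],d
def plane(c,u,v,z):
    o,d=ray(c,u,v);return o+d*(z-o[2])/d[2]
def tri(rays):
    A=np.zeros((3,3));b=np.zeros(3)
    for o,d in rays:
        d=d/np.linalg.norm(d);M=np.eye(3)-np.outer(d,d);A+=M;b+=M@o
    return np.linalg.solve(A,b)
def red(c,box,blue=False):
    x0,y0,x1,y1=box;im=c["image"][y0:y1,x0:x1].astype(int)
    a,o=(2,0) if blue else (0,2)
    m=((im[...,a]>110)&(im[...,a]-im[...,o]>70)&(im[...,a]-im[...,1]>60)).astype(np.uint8)
    m=cv2.morphologyEx(m,cv2.MORPH_CLOSE,np.ones((3,3)))
    ct=max(cv2.findContours(m,0,2)[0],key=cv2.contourArea)
    R=cv2.minAreaRect(ct);bx=cv2.boxPoints(R)+[x0,y0]
    return np.array(R[0])+[x0,y0],bx,R
E
python3 - <<'E'
from h import *
import pickle,cv2
d=pickle.load(open("snap0.pkl","rb"))
t,s=d["top"],d["side"]
for bl,bt,bs in((0,(365,185,440,240),(255,140,300,185)),(1,(140,205,210,262),(285,265,335,325))):
    a,ba,Ra=red(t,bt,bl);b,bb,Rb=red(s,bs,bl);P=tri([ray(t,*a),ray(s,*b)])
    print(a,b,P,Ra,Rb)
    for q in ba: print(plane(t,*q,P[2]).round(4))
a=cv2.resize(t["image"][180:250,360:445],None,fx=7,fy=7,interpolation=2);cv2.imwrite("pics/rt.png",a[:,:,::-1])
from plant import r;print([x for x in dir(r) if x[0]!='_'])
E
```

```text
[400.67307663 212.86538315] [277.25 160.75] [ 0.48721108 -0.39335762  0.04305313] ((35.67307662963867, 27.86538314819336), (21.575624465942383, 8.332049369812012), 15.255120277404785) ((22.25, 20.75), (6.640782833099365, 10.119288444519043), 18.434947967529297)
[ 0.4861 -0.3614  0.0431]
[ 0.5083 -0.3686  0.0431]
[ 0.4907 -0.4257  0.0431]
[ 0.4685 -0.4184  0.0431]
[172.40000153 231.70000076] [311.72926331 288.836586  ] [0.45383776 0.23986146 0.04614163] ((32.400001525878906, 26.700000762939453), (21.0190372467041, 8.049844741821289), 26.56505012512207) ((26.729263305664062, 23.836585998535156), (8.870064735412598, 18.648090362548828), 24.775142669677734)
[0.4593 0.2704 0.0461]
[0.4789 0.2603 0.0461]
[0.4514 0.2088 0.0461]
[0.4318 0.219  0.0461]
['Unreachable', 'finish_job', 'get_state', 'grip_point_offset', 'snapshot']
```

View pics/rt.png

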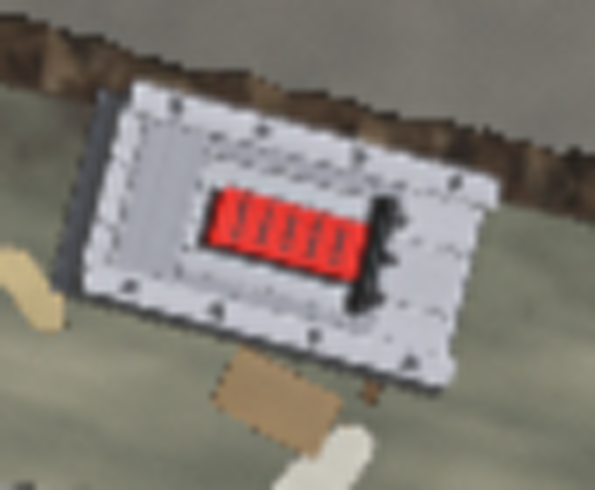

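The crop shows the pad inside the window, with the black tab at its right (+y) end. The pad centre is at about (0.487, -0.393, 0.044) and its +y points along (-0.29, -0.957). Because of the bar I'll approach tilted, with the fingers' closing axis along the pad's x.

```bash
cat >> h.py <<'E'
from scipy.spatial.transform import Rotation as Ro
def py(a=17.0): a=np.radians(a);return np.array([-np.sin(a),-np.cos(a),0])
def goal(pos,th,a=17.0):
    from plant import r
    s=r.get_state();R0=Ro.from_quat(s["eef_rot"]);th=np.radians(th)
    y=py(a);z=-y*np.sin(th)-np.array([0,0,np.cos(th)]);ey=np.cross(y,[0,0,1.])*-1
    R=Ro.from_matrix(np.stack([np.cross(ey,z),ey,z],1))
    print("t",round(s["clock"],2),"q",np.round(s["q"],3),"p",np.round(s["tool_pos"],4),"F",np.round(s["contact_force"],1))
    print("shift cm",(R0.inv().apply(np.array(pos)-s["tool_pos"])*100).round(2),"rot deg",np.degrees((R0.inv()*R).as_rotvec()).round(1))
E
python3 -c "
from h import *
goal([0.36,-0.53,0.22],40)
from plant import r
print(r.get_state()['joint_torque'])
import pickle
t=pickle.load(open('snap0.pkl','rb'))['top']
for u,v in ((178,420),(215,265),(250,118)): print(plane(t,u,v,.14))
for u,v in ((440,300),(318,275),(305,210),(400,262)): print(plane(t,u,v,.03))
"
```

```text
t 0.1 q [ 1.372  0.69  -0.195  1.566  0.157  0.902 -0.215] p [ 0.144  -0.6075  0.2065] F [-0.1  1.1  0.2]
shift cm [22.81 -2.56 -1.35] rot deg [ 20.7  36.2 -57.2]
[-3.79522273e-03 -5.28504467e+01 -1.27138082e+00 -1.53837276e+01
 -5.24853577e-02  2.00382776e-03  2.65959500e-05]
[-0.0203627   0.21156235  0.14      ]
[0.36169931 0.11178079 0.14      ]
[0.74288182 0.01246787 0.14      ]
[ 0.24473094 -0.49309243  0.03      ]
[ 0.32373712 -0.15864034  0.03      ]
[ 0.50562759 -0.12885379  0.03      ]
[ 0.35252488 -0.38781782  0.03      ]
```

Emit:
carry_out(rows=[[[3, 0, 0], [3, 5, -8], 1], [[6, -0.5, -0.2], [5, 9, -14], 1], [[9, -1, -0.5], [7.5, 13.5, -21], 1], [[12, -1.3, -0.7], [10, 18, -28], 1], [[15, -1.7, -0.9], [12.5, 22.5, -35], 1], [[18, -2, -1], [15, 27, -42], 1], [[21, -2.4, -1.2], [17.5, 31.5, -49], 1], [[22.8, -2.6, -1.4], [20.7, 36.2, -57.2], 1], [[22.8, -2.6, -1.4], [20.7, 36.2, -57.2], 1], [[22.8, -2.6, -1.4], [20.7, 36.2, -57.2], 1]], newtons=20)

```text
clock: 1.1
tool_pos: [0.3606, -0.5298, 0.219]
eef_rot: [0.755, 0.559, 0.275, -0.204]
contact_force: [0.3, -0.7, -0.3]
opening: 0.114
finger_force: 0.0
```

```bash
python3 -c "
from h import *
goal([0.47,-0.43,0.16],40)
from plant import r
print(r.get_state()['joint_torque'],r.get_state()['eef_rot'])
"
```

```text
t 1.1 q [ 1.357  1.099 -0.664  0.911  0.017  1.672  0.585] p [ 0.3606 -0.5298  0.219 ] F [ 0.3 -0.7 -0.3]
shift cm [ 5.95  7.57 12.7 ] rot deg [-0.1 -0.   0.1]
[ -1.16294704 -66.52829647  -8.71830314 -14.49427575  -2.13908784
   1.60849549   0.19558255] [ 0.75490984  0.55941406  0.27486276 -0.2040037 ]
```

Emit:
carry_out(rows=[[[1.5, 1.9, 3.2], [0, 0, 0], 1], [[3, 3.8, 6.4], [0, 0, 0], 1], [[4.5, 5.7, 9.5], [0, 0, 0], 1], [[6, 7.6, 12.7], [0, 0, 0], 1], [[6, 7.6, 12.7], [0, 0, 0], 1]])

```text
clock: 1.6
tool_pos: [0.4725, -0.4238, 0.1623]
eef_rot: [0.753, 0.562, 0.275, -0.206]
contact_force: [-0.8, 1.2, 0.2]
opening: 0.003
finger_force: 0.0
```

```bash
python3 -c "
from h import *
P=np.array([.4872,-.3934,.044])
goal(P+[0,0,.05],40);goal(P+[0,0,.05],30)
from plant import r
print(r.get_state()['joint_torque'])
for n in ('wrist','side'):
  c=r.snapshot(n);cv2.imwrite(f'pics/{n}1.png',c['image'][:,:,::-1])
"
```

```text
t 1.6 q [ 1.219  1.099 -0.689  1.149 -0.015  1.364  0.466] p [ 0.4725 -0.4238  0.1623] F [-0.8  1.2  0.2]
shift cm [-1.86  0.55  7.37] rot deg [-0.3 -0.2  0.4]
t 1.6 q [ 1.219  1.099 -0.689  1.149 -0.015  1.364  0.466] p [ 0.4725 -0.4238  0.1623] F [-0.8  1.2  0.2]
shift cm [-1.86  0.55  7.37] rot deg [ -0.3 -10.2   0.4]
[  1.75835766 -63.97104979  -9.42282379 -12.97339708  -2.06650592
   0.68139045  -0.16777743]
```

View pics/wrist1.png

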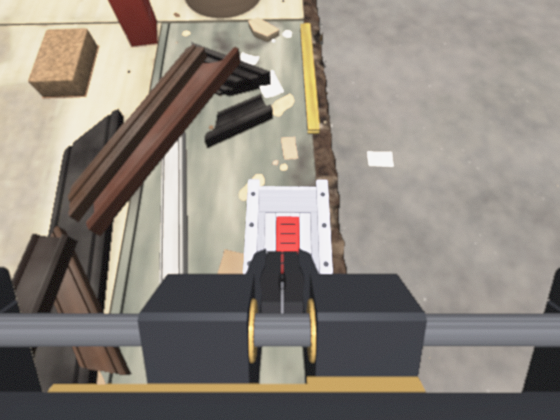

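View pics/side1.png

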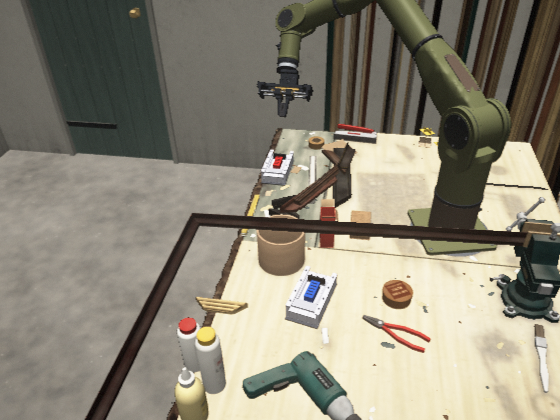

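The wrist view shows the pad at (288,233), almost in line with the finger seam at column 282. The side view shows the arm well clear of the bar. I'll check the lateral position from the wrist camera and plan the hover.

```bash
python3 -c "
from h import *
from plant import r
c=r.snapshot('wrist')
a,b,R=red(c,(265,205,310,256));print(a,R)
P=np.array([.4872,-.3934,.044]);y=py();x=np.cross(y,[0,0,1])
for q in [a,*b]:
  w=plane(c,*q,.044);print(w.round(4),'x',((w-P)@x).round(4),'y',((w-P)@y).round(4))
goal(P+y*-.010+[0,0,.03],30)
"
```

```text
[287.5 231.5] ((22.5, 26.5), (43.0, 23.0), 90.0)
[ 0.4881 -0.3866  0.044 ] x 0.0011 y -0.0067
[ 0.4837 -0.3608  0.044 ] x 0.0129 y -0.0301
[ 0.5064 -0.3677  0.044 ] x -0.0109 y -0.0302
[ 0.4922 -0.4111  0.044 ] x -0.01 y 0.0154
[ 0.4707 -0.4045  0.044 ] x 0.0125 y 0.0155
t 1.75 q [ 1.226  1.098 -0.684  1.141 -0.013  1.367  0.468] p [ 0.469  -0.4317  0.1625] F [-0.7 -0.7  0.3]
shift cm [-1.67  0.61 10.13] rot deg [ 0.1 -9.8 -0. ]
```

Emit:
carry_out(rows=[[[-0.4, 0.1, 2.5], [0, -3, 0], 1], [[-0.8, 0.3, 5], [0, -6, 0], 1], [[-1.2, 0.4, 7.5], [0, -8, 0], 1], [[-1.6, 0.5, 9], [0, -10, 0], 1], [[-1.7, 0.5, 10.1], [0, -10, 0], 1], [[-1.7, 0.5, 10.1], [0, -10, 0], 1], [[-1.7, 0.5, 10.1], [0, -10, 0], 1]])

```text
clock: 2.45
tool_pos: [0.4894, -0.3845, 0.0741]
eef_rot: [0.777, 0.574, 0.208, -0.152]
contact_force: [-0.1, 0.4, -1.1]
opening: 0.006
finger_force: 0.0
```

```bash
python3 -c "
from h import *
from plant import r
P=np.array([.4865,-.393,.044]);y=py();x=np.cross(y,[0,0,1])
goal(P+y*-.010+[0,0,.0045-.019],30)
s=r.get_state();d=s['tool_pos']-P;print('pad frame',d@x,d@y,d[2])
"
```

```text
t 2.45 q [ 1.126  1.078 -0.618  1.394  0.08   1.002  0.386] p [ 0.4894 -0.3845  0.0741] F [-0.1  0.4 -1.1]
shift cm [-2.13 -0.04  3.92] rot deg [ 0.1  0.2 -0.1]
pad frame -0.00031982779952960004 -0.008945987691932167 0.03013790685434234
```

Emit:
carry_out(rows=[[[-0.5, 0, 0.87], [0, 0, 0], 1], [[-1, 0, 1.73], [0, 0, 0], 1], [[-1.4, 0, 2.42], [0, 0, 0], 1], [[-1.6, 0, 2.77], [0, 0, 0], 1], [[-1.8, 0, 3.12], [0, 0, 0], 1], [[-1.9, 0, 3.29], [0, 0, 0], 1], [[-1.9, 0, 3.29], [0, 0, 0], 1]])

```text
clock: 3.15
tool_pos: [0.49, -0.3825, 0.0358]
eef_rot: [0.776, 0.575, 0.208, -0.153]
contact_force: [-1.0, 0.6, 0.8]
opening: 0.006
finger_force: 0.0
```

```bash
python3 -c "
from h import *
from plant import r
P=np.array([.4865,-.393,.044]);y=py();x=np.cross(y,[0,0,1])
s=r.get_state();d=s['tool_pos']-P;print('pad frame',d@x,d@y,d[2],s['contact_force'],s['q'])
c=r.snapshot('wrist');cv2.imwrite('pics/w2.png',c['image'][:,:,::-1])
"
```

```text
pad frame -0.00028029856467770694 -0.011093468357336876 -0.008177180808754993 [-0.95275273  0.60620141  0.81549835] [ 1.11919577  1.13025768 -0.60682622  1.39927472  0.09763103  0.95208508
  0.3977686 ]
```

View pics/w2.png

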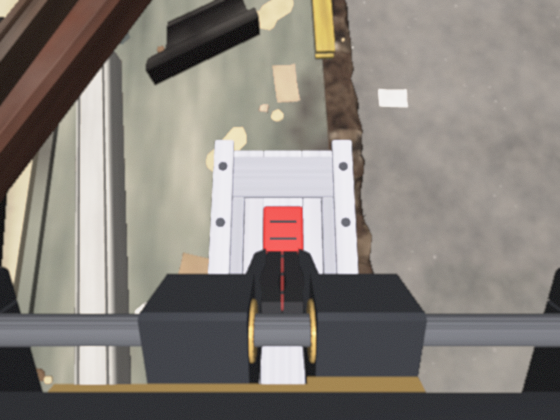

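The fingertips are centred on the pad (columns 263–302, seam at 283). The force is still small, so I'll keep going down.

Emit:
carry_out(rows=[[[-0.1, 0, 0.17], [0, 0, 0], 1], [[-0.2, 0, 0.35], [0, 0, 0], 1], [[-0.3, 0, 0.52], [0, 0, 0], 1], [[-0.3, 0, 0.52], [0, 0, 0], 1]])

```text
clock: 3.6
tool_pos: [0.4898, -0.3825, 0.0296]
eef_rot: [0.776, 0.575, 0.208, -0.153]
contact_force: [-0.1, -0.4, 0.5]
opening: 0.008
finger_force: 0.0
```

```bash
python3 -c "
from h import *
from plant import r
P=np.array([.4865,-.393,.044]);y=py();x=np.cross(y,[0,0,1])
for i in range(3):
  c=r.snapshot('wrist')
  s=r.get_state();d=s['tool_pos']-P;print('pad frame',d@x,d@y,d[2],s['contact_force'],s['q'][0])
a,b,R=red(c,(255,190,310,270));
for q in b:
  print([ ((plane(c,*q,z)-P)@y).round(4) for z in (.044,.026)],[ ((plane(c,*q,z)-P)@x).round(4) for z in (.044,.026)])
"
```

```text
pad frame -0.00020929514250483602 -0.011000325885861669 -0.014150976960656918 [0.32678797 0.50839214 0.53440537] 1.1184397550515355
pad frame -0.00030874671858762337 -0.010993673060082086 -0.014022583704906985 [ 0.5004387  -0.09545378 -0.98481827] 1.1184654920713182
pad frame -0.00036469903687173875 -0.010988763420322909 -0.013958821639073422 [-0.63464107  0.21974699  1.28233929] 1.1184560944919477
[np.float64(-0.0311), np.float64(-0.0355)] [np.float64(0.0118), np.float64(0.0129)]
[np.float64(-0.0311), np.float64(-0.0356)] [np.float64(-0.0118), np.float64(-0.0131)]
[np.float64(-0.0037), np.float64(-0.0053)] [np.float64(-0.0114), np.float64(-0.0126)]
[np.float64(-0.0037), np.float64(-0.0053)] [np.float64(0.0114), np.float64(0.0125)]
```

```bash
python3 -c "
from h import *
from plant import r
s=r.get_state();T=s['tool_pos'];R=Ro.from_quat(s['eef_rot']).as_matrix()
def proj(c,p):
  q=np.linalg.inv(c['pose'])@np.append(p,1);return (c['cx']+c['fx']*q[0]/-q[2]).round(1),(c['cy']-c['fy']*q[1]/-q[2]).round(1)
out=[]
for n,b in(('wrist',(200,130,360,300)),('side',(225,90,335,207))):
  c=r.snapshot(n);print(n,'tcp',proj(c,T),'tip corners',proj(c,T+R[:,0]*.009),proj(c,T-R[:,0]*.009),'cam in tool',R.T@(c['pose'][:3,3]-T))
  x0,y0,x1,y1=b;a=c['image'][y0:y1,x0:x1];out.append(cv2.resize(a,(396,421),interpolation=2))
cv2.imwrite('pics/z3.png',np.hstack(out)[:,:,::-1])
"
```

```text
wrist tcp (np.float64(282.9), np.float64(241.9)) tip corners (np.float64(282.9), np.float64(227.9)) (np.float64(282.9), np.float64(255.5)) cam in tool [ 0.0750185  -0.00052287 -0.17740663]
side tcp (np.float64(276.5), np.float64(165.5)) tip corners (np.float64(276.0), np.float64(165.6)) (np.float64(277.0), np.float64(165.4)) cam in tool [ 1.7330763  -0.33804619 -0.08075869]
```

View pics/z3.png

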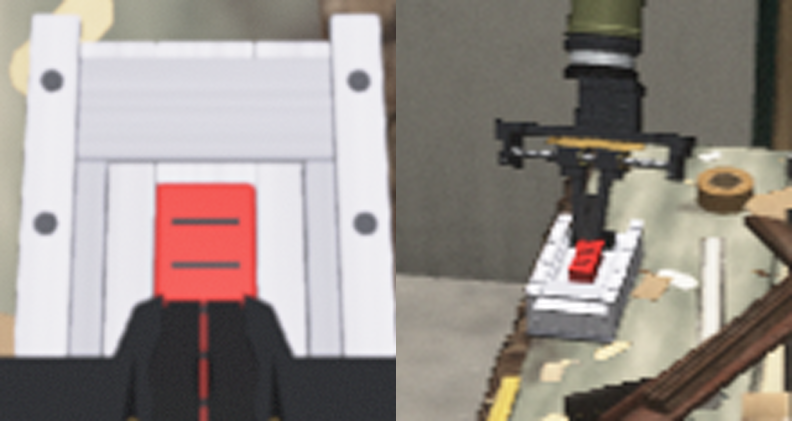

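The pad still looks fully up, the tip is seen on or just above it, and there is no reaction force. The tips seem to end a bit behind the reported TCP, so I'll feel my way down.

Emit:
carry_out(rows=[[[-0.15, 0, 0.26], [0, 0, 0], 1], [[-0.3, 0, 0.52], [0, 0, 0], 1], [[-0.3, 0, 0.52], [0, 0, 0], 1]])

```text
clock: 4.15
tool_pos: [0.4897, -0.3825, 0.0234]
eef_rot: [0.776, 0.575, 0.207, -0.153]
contact_force: [0.1, -1.0, -0.1]
opening: 0.007
finger_force: 0.0
```

```bash
cat >> h.py <<'E'
def stat(n=3):
    from plant import r
    P=np.array([.4865,-.393,.044]);y=py();x=np.cross(y,[0,0,1]);F=[]
    for i in range(n):
        c=r.snapshot('wrist');s=r.get_state();F.append(s['contact_force'])
    d=s['tool_pos']-P;f=np.mean(F,0);print('t',s['clock'],'pad frame mm',(np.array([d@x,d@y,d[2]])*1e3).round(1),'F xyz',f@x,f@y,f[2],'q',s['q'].round(3),'tau',s['joint_torque'].round(1))
    a,b,R=red(c,(240,150,320,270));print('red px',b.min(0),b.max(0))
    return c
E
python3 -c "
from h import *
stat()"
```

```text
t 4.3 pad frame mm [ -0.3 -11.  -20.1] F xyz 0.06100994735295362 -0.1235048582223704 -0.17584362028084535 q [ 1.118  1.147 -0.603  1.399  0.103  0.938  0.402] tau [  0.  -62.1  -9.8  -9.7  -1.5   0.8  -0. ]
red px [262. 201.] [304. 251.]
```

Emit:
carry_out(rows=[[[-0.15, 0, 0.26], [0, 0, 0], 1], [[-0.3, 0, 0.52], [0, 0, 0], 1], [[-0.3, 0, 0.52], [0, 0, 0], 1]])

```text
clock: 4.6
tool_pos: [0.4903, -0.3826, 0.018]
eef_rot: [0.776, 0.575, 0.208, -0.153]
contact_force: [0.3, -0.3, 3.6]
opening: 0.011
finger_force: 1.7
```

```bash
python3 -c "
from h import *
stat()"
```

```text
t 4.75 pad frame mm [ -0.6 -11.  -25.7] F xyz 0.0320360321939924 0.48691706593995815 3.350844109457947 q [ 1.117  1.155 -0.601  1.398  0.105  0.931  0.403] tau [ -0.2 -60.2  -9.1  -9.1  -1.1   0.6  -0. ]
red px [261. 201.] [303. 251.]
```

Emit:
carry_out(rows=[[[0.2, 0, -0.35], [0, -2, 0], 1], [[0.2, 0, -0.35], [0, -4, 0], 1], [[0.2, 0, -0.35], [0, -6, 0], 1], [[0.2, 0, -0.35], [0, -8, 0], 1], [[0.2, 0, -0.35], [0, -8, 0], 1]])

```text
clock: 5.25
tool_pos: [0.4911, -0.3805, 0.023]
eef_rot: [0.788, 0.586, 0.152, -0.112]
contact_force: [0.5, 0.7, 0.6]
opening: 0.006
finger_force: 0.0
```

```bash
python3 -c "
from h import *
stat()
from plant import r
out=[]
for n,b in(('wrist',(200,130,360,300)),('top',(360,160,445,250))):
  c=r.snapshot(n);x0,y0,x1,y1=b;a=c['image'][y0:y1,x0:x1];out.append(cv2.resize(a,(396,421),interpolation=2))
cv2.imwrite('pics/z4.png',np.hstack(out)[:,:,::-1])
"
```

```text
t 5.4 pad frame mm [ -0.1 -10.7 -22.2] F xyz 0.3958491407412736 0.3875260528758047 -0.39373628500964736 q [ 1.041  1.077 -0.528  1.49   0.158  0.816  0.316] tau [ -0.8 -61.2  -8.6  -9.9  -1.1   0.5  -0. ]
red px [262. 205.] [304. 257.]
```

View pics/z4.png

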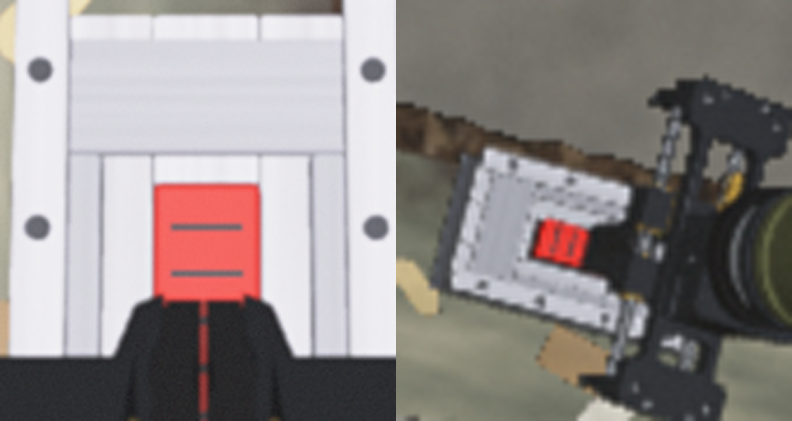

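The top view shows the pad's left half free and the fingers over its right half. I'll shift 5 mm toward -y, then press down.

Emit:
carry_out(rows=[[[0.46, 0, 0.19], [0, 0, 0], 1], [[0.27, 0, 0.65], [0, 0, 0], 1], [[0.08, 0, 1.12], [0, 0, 0], 1], [[-0.1, 0, 1.58], [0, 0, 0], 1], [[-0.29, 0, 2.04], [0, 0, 0], 1], [[-0.29, 0, 2.04], [0, 0, 0], 1]])

```text
clock: 6.1
tool_pos: [0.4919, -0.3775, 0.0017]
eef_rot: [0.789, 0.584, 0.153, -0.113]
contact_force: [0.4, 0.7, 5.2]
opening: 0.008
finger_force: 2.7
```

```bash
python3 -c "
from h import *
stat()"
```

```text
t 6.25 pad frame mm [ -0.6 -16.4 -41.9] F xyz 0.05959949457865893 -1.0634980098345748 5.611003352962399 q [ 1.032  1.104 -0.523  1.498  0.166  0.781  0.314] tau [  0.5 -57.9  -6.8  -9.2  -0.4   0.1  -0. ]
red px [260. 214.] [304. 250.]
```

Emit:
carry_out(rows=[[[-0.08, 0, 0.19], [0, 0, 0], 1], [[-0.15, 0, 0.37], [0, 0, 0], 1], [[-0.15, 0, 0.37], [0, 0, 0], 1]])

```text
clock: 6.55
tool_pos: [0.4921, -0.3774, 0.0009]
eef_rot: [0.789, 0.584, 0.154, -0.113]
contact_force: [-5.2, 0.1, 21.2]
opening: 0.01
finger_force: 10.5
```

```bash
python3 -c "
from h import *
stat(2)"
```

```text
t 6.65 pad frame mm [ -0.8 -16.5 -43.2] F xyz 4.674163225855461 0.7908316711337876 22.063180341741756 q [ 1.032  1.106 -0.523  1.498  0.166  0.78   0.314] tau [ -1.5 -49.6  -5.6  -9.    0.2  -1.7   0. ]
red px [260. 214.] [304. 250.]
```

The pad has bottomed, at about 22 N. Now I'll slide toward +y, easing off a little.

Emit:
carry_out(rows=[[[-0.24, 0, -0.18], [0, 0, 0], 1], [[-0.52, 0, -0.3], [0, 0, 0], 1], [[-0.8, 0, -0.41], [0, 0, 0], 1], [[-1.07, 0, -0.53], [0, 0, 0], 1], [[-1.07, 0, -0.53], [0, 0, 0], 1]])

```text
clock: 7.15
tool_pos: [0.4907, -0.384, 0.0012]
eef_rot: [0.787, 0.585, 0.156, -0.115]
contact_force: [1.0, 7.2, 13.3]
opening: 0.005
finger_force: 6.3
```

```bash
python3 -c "
from h import *
stat(2)"
```

```text
t 7.25 pad frame mm [ -1.4  -9.8 -42.8] F xyz 0.70162874443359 -7.835802936492933 12.945803881836206 q [ 1.043  1.113 -0.528  1.478  0.166  0.801  0.328] tau [  4.1 -55.7  -2.6 -11.    1.4  -1.    0. ]
red px [258.99999619 201.        ] [302.99998856 254.        ]
```

Emit:
carry_out(rows=[[[-0.28, 0, -0.11], [0, 0, 0], 1], [[-0.56, -0.05, -0.23], [0, 0, 0], 1], [[-0.83, -0.1, -0.34], [0, 0, 0], 1], [[-1.11, -0.1, -0.45], [0, 0, 0], 1], [[-1.11, -0.1, -0.45], [0, 0, 0], 1]])

```text
clock: 7.75
tool_pos: [0.4872, -0.3953, 0.0012]
eef_rot: [0.787, 0.585, 0.157, -0.114]
contact_force: [2.8, 6.5, 11.0]
opening: 0.009
finger_force: 5.9
```

```bash
python3 -c "
from h import *
c=stat(2)
"
```

```text
t 7.85 pad frame mm [ -1.3   2.1 -42.8] F xyz -0.32168852490377997 -7.850583900123053 11.290557700747279 q [ 1.056  1.118 -0.528  1.458  0.168  0.819  0.343] tau [  4.8 -56.8  -2.3 -10.7   1.5  -0.5  -0. ]
red px [259. 179.] [303. 251.]
```

Emit:
carry_out(rows=[[[-0.28, 0, -0.11], [0, 0, 0], 1], [[-0.56, -0.05, -0.23], [0, 0, 0], 1], [[-0.83, -0.1, -0.34], [0, 0, 0], 1], [[-1.11, -0.1, -0.45], [0, 0, 0], 1], [[-1.11, -0.1, -0.45], [0, 0, 0], 1]])

```text
clock: 8.35
tool_pos: [0.482, -0.4101, 0.0007]
eef_rot: [0.788, 0.584, 0.155, -0.112]
contact_force: [2.4, 2.1, 8.8]
opening: 0.001
finger_force: 4.5
```

```bash
python3 -c "
from h import *
c=stat(2)
a,b,R=red(c,(240,110,320,270));P=np.array([.4865,-.393,.044])
print([((plane(c,*q,.026)-P)@py()).round(4) for q in b])
a=c['image'][90:300,180:380];cv2.imwrite('pics/z5.png',cv2.resize(a,None,fx=2.8,fy=2.8)[:,:,::-1])
"
```

```text
t 8.45 pad frame mm [ -0.7  17.7 -43.4] F xyz -1.503972617707856 -3.3312324521517462 9.4412686473339 q [ 1.07   1.124 -0.525  1.435  0.172  0.838  0.358] tau [  2.3 -57.1  -4.5  -9.2   0.4   0.3  -0. ]
red px [260. 173.] [305. 260.]
[np.float64(-0.0194), np.float64(-0.0194), np.float64(0.0266), np.float64(0.0267)]
```

View pics/z5.png

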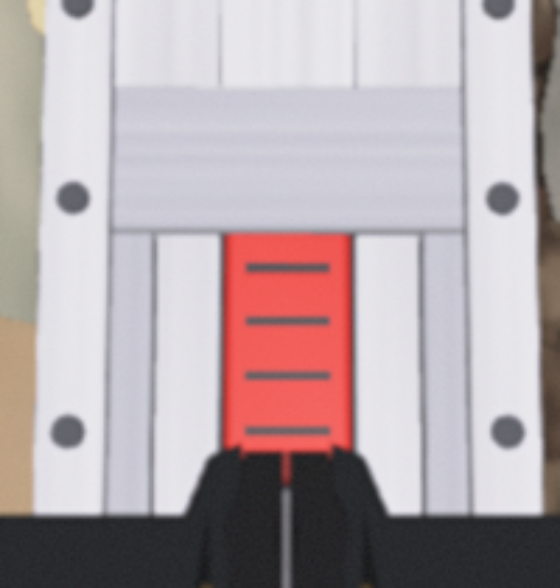

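The keeper now covers the far end of the pad by about 10 mm. I'll keep pushing to the end of its travel.

Emit:
carry_out(rows=[[[-0.28, 0, -0.13], [0, 0, 0], 1], [[-0.56, 0, -0.25], [0, 0, 0], 1], [[-0.83, 0, -0.36], [0, 0, 0], 1], [[-1.11, 0, -0.47], [0, 0, 0], 1], [[-1.3, 0, -0.55], [0, 0, 0], 1], [[-1.3, 0, -0.55], [0, 0, 0], 1]])

```text
clock: 9.05
tool_pos: [0.4795, -0.4174, 0.0008]
eef_rot: [0.787, 0.586, 0.158, -0.116]
contact_force: [6.4, 11.1, 6.2]
opening: 0.003
finger_force: 7.3
```

```bash
python3 -c "
from h import *
c=stat(2)
a,b,R=red(c,(240,110,320,270));P=np.array([.4865,-.393,.044])
print([((plane(c,*q,.028)-P)@py()).round(4) for q in b])
"
```

```text
t 9.15 pad frame mm [ -0.4  25.5 -43.2] F xyz -2.545254589891072 -11.945018857449057 5.361850218399212 q [ 1.082  1.133 -0.53   1.41   0.171  0.866  0.375] tau [  7.9 -61.4  -1.1 -12.5   2.   -0.1  -0. ]
red px [260. 173.] [305. 247.]
[np.float64(-0.011), np.float64(-0.0111), np.float64(0.0278), np.float64(0.0279)]
```

Emit:
carry_out(rows=[[[-0.28, 0, -0.13], [0, 0, 0], 1], [[-0.5, 0, -0.22], [0, 0, 0], 1], [[-0.5, 0, -0.22], [0, 0, 0], 1]])

```text
clock: 9.45
tool_pos: [0.4793, -0.4173, 0.0011]
eef_rot: [0.785, 0.586, 0.16, -0.119]
contact_force: [8.3, 19.0, 3.2]
opening: 0.006
finger_force: 10.1
```

```bash
python3 -c "
from h import *
c=stat(2)
a,b,R=red(c,(240,110,320,270));P=np.array([.4865,-.393,.044])
print([((plane(c,*q,.028)-P)@py()).round(4) for q in b])
"
```

```text
t 9.55 pad frame mm [ -0.3  25.4 -42.9] F xyz -3.2989409707098725 -20.316795462482204 3.2415128873499595 q [ 1.085  1.137 -0.534  1.402  0.169  0.877  0.381] tau [ 12.6 -64.4   1.9 -15.2   3.4  -0.6   0. ]
red px [259.99999619 173.        ] [305.99998474 245.99998474]
[np.float64(0.0276), np.float64(-0.0109), np.float64(-0.0112), np.float64(0.0274)]
```

The keeper is home, because the force rises with no further travel. I'll back off toward -y and lift straight up.

Emit:
carry_out(rows=[[[0.4, 0, 0.1], [0, 0, 0], 1], [[0.8, 0, 0.15], [0, 0, 0], 1], [[1.2, 0, 0.17], [0, 0, 0], 1], [[1.4, 0, -0.3], [0, 0, 0], 1], [[1.8, 0, -1.2], [0, 0, 0], 1], [[2.4, 0, -2.8], [0, 0, 0], 1], [[3.2, 0, -4.8], [0, 0, 0], 1], [[4.2, 0, -7.2], [0, 0, 0], 1], [[4.2, 0, -7.2], [0, 0, 0], 1]])

```text
clock: 10.45
tool_pos: [0.4792, -0.4213, 0.0869]
eef_rot: [0.789, 0.584, 0.154, -0.108]
contact_force: [0.6, -0.5, 0.6]
opening: 0.003
finger_force: 0.0
```

```bash
python3 -c "
from h import *
c=stat(2)
a=c['image'];cv2.imwrite('pics/z6.png',a[:,:,::-1])
"
```

```text
t 10.55 pad frame mm [ 1.4 28.5 39.1] F xyz -0.043804358308015254 0.04716917872652155 -0.6700519002337211 q [ 1.09   1.014 -0.548  1.409  0.14   0.968  0.354] tau [ -0.2 -62.7  -8.5 -12.6  -1.2   0.5  -0. ]
red px [268.         189.99999619] [297.         238.99998474]
```

View pics/z6.png

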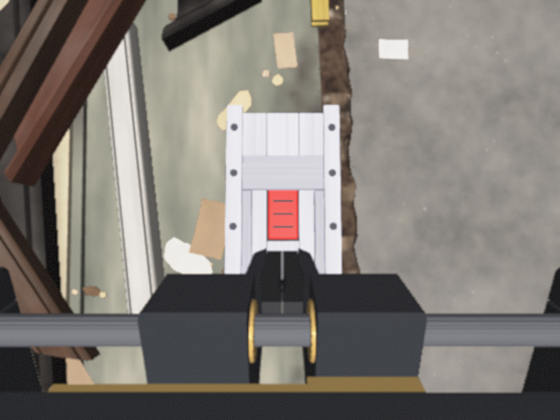

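The keeper plate covers the pad's far end (edge at row 190), the pad is trapped down, and the arm is clear of everything.

```bash
python3 -c "
from plant import r
print(r.finish_job())"
```

```text
the job is handed in; nothing more can be done
None
```

I handed the job in at about 10.6 s: the red pad is trapped down with the keeper pushed to its stop, the blue stop was never approached, and the arm is clear; the hand-in reported no verdict.

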